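# Nest the handled aluminium tier

### The arm

A 6-joint arm with a two-finger parallel gripper is mounted at the origin on the work surface. World frame = base frame: x ahead of the robot, y to its left, z up, the work surface at z = 0. Lengths are in m, angles in rad, forces in N, time in s.
With the tool pointing down it reaches from about 0.35 to 0.775 m from the base axis. Payload 5.5 kg.
Tool frame: the origin (TCP) lies midway between the tips of the shut fingers; the grasp point (between the pads) lies 19 mm behind it; z points along the fingers, y is the line along which they close (so a half turn about z gives the same grasp; the last joint's range is limited). The gripper opens to 85 mm and grips with 20 to 120 N. Pads are 22 mm wide; open, the fingers measure 114 mm over their backs; the gripper's body (76 mm by 85 mm) begins 54 mm behind the grasp point. The pads swing forward as they close: fully open they stand 13 mm farther back than shut.
Start: joints at [-0.14, 0.313, 0.046, 1.304, 0, 1.431], TCP at [0.575, -0, 0.231] pointing down, gripper open.
Joint ranges: [-2.76, 2.76], [-0.86, 1.69], [-1.03, 1.26], [-2.2, 2.34], [-1.47, 1.5], [-3.14, 3.14]. Speed limits (rad/s): [2.57, 2.57, 3.14, 3.14, 3.14, 3.14].

### API

Orientations are given as a unit quaternion [w, x, y, z].
In Python, from workcell import env gives the robot as it stands. The module is installed in compiled form; this text tells all that it offers.
- The arm moves only by the tool carry_out, never from a script. Its argument "series" is a list of rows, each an object with "delta_rot": the turn, a rotation vector about the world's x, y, z normalised to -1 to 1, where 1 is 0.1 rad, a list of three; "travel": the shift along the world's x, y, z normalised to -1 to 1, where 1 is 0.025 m, a list of three; "fingers": the closure, from -1 (fully open) to 1 (shut). In form: [{"delta_rot": [ax, ay, az], "travel": [tx, ty, tz], "fingers": fingers}, ...]. A call has 1 to 5 rows; each row shifts and turns the commanded pose from where the row before left it; what a row does not reach is not made up. A row lasts 1/8 s, in which the tool goes at most 62.5 mm and 10.7 degrees, less where a joint would pass 70% of its speed; a pose out of reach is approached as far as the arm can. A call with a number of a shift or a turn outside -1 to 1 is refused whole. A call with a gripper value outside its range is refused whole. The fingers move at their own pace and stop on an object; "squeeze" is the grip in N (left out, the last holds). Time passes only in rows, so rows that do not move let the fingers close. It gives the time, the measured TCP pose, the force, the opening and the grip force at its end, in the units of the state.
- env.get_state(): the state, without advancing time (a new reading comes with each control period).
- env.read_camera(name): name is "scene" or "side" or "wrist"; returns a dict with "color" (400x640x3 uint8, red, green, blue), "fx", "fy", "cx", "cy" (pixels), "world_from_camera" (4x4, takes a point from camera to world coordinates); the wrist camera has in their place "hand_eye" (4x4, takes a point from camera to tool coordinates, whose origin is the TCP and whose axes are the flange's). Camera axes: x right, y up, looking along -z (the intrinsics and any distortion apply to the point x, -y, -z); pixel columns grow to the right and rows downward; lengths in m; the calibration is good to about 2 mm. A picture is of the moment at which its call begins: read the wrist's pose just before it. There is no depth.
- env.hand_in(): hands the job in; it is judged then, once.
The state is a dict: "clock": time; "joint_pos": joint angles; "qvel": joint speeds; "tau": joint torques, N m; "tcp_pos": TCP position; "orientation": TCP orientation; "wrist_force": force on the tool from outside, world axes, zero at the start; "ft_torque": the same for the moment, N m; "finger_gap": finger opening in m; "grip_force": force on a finger pad.
Only numpy, scipy, OpenCV 4.12 (cv2) and the standard library are available. Lean on these libraries where they do the work, as an engineer would, in place of code of your own. Each camera call takes 0.05 s, during which the arm holds its last target. There are 200 camera calls.

### The job

Put the aluminium tiers away: pick up the small tier by its wooden-gripped handle and lower it upright into the tall tier that stands on the black rubber mat. Let it settle in lightly and let go; do not drop it in or press it down, or the two tapers will jam together. Leave the tall tier standing on its mat, and the breakable green clay bowl where it is.

Things in the scene. Friction and masses are not known exactly. Their poses are not given: they have to be found in the camera images.
- handled_tier: Small loose tapered aluminium cup, 0.15-0.31 kg: 66 mm across at the bottom, 96 at the rim, 50 high, 4 mm wall. Fixed arched handle: thin steel legs rise from the rim at +x and -x to a dark wooden grip bar, 56 mm long (x), 14 wide (y), 14 tall, its centre 93 mm above the origin, open space below. Origin: centre of underside, z up. Starts upright on bare counter, any yaw.
- tall_tier: Loose tapered aluminium cup, 0.45 kg, no handle, upright on the black mat: 70 mm high, 66 mm across at the bottom, 108 at the rim; mouth 100, same taper as the small tier, which rests in it with its underside 15-20 mm above this origin (centre of underside, z up). Not the spare cup (104 mm across, 40 high) on bare counter, 180 mm or more from the small tier.
- mat: Black rubber mat, 150 mm square, 4 mm thick, fixed to the counter, under the tall tier. Origin: centre of its underside, x and y along its sides. It stands in a row with the bowl and a loose white plastic colander (156 mm across, 70 high), their centres 180 mm or more apart.
- bowl: Green glazed clay bowl, 136 mm across, 62 mm high, loose on the counter. A bystander. Origin at the centre of the underside.
Mind the look-alikes: they are no part of the job. Leave any purple or yellow look-alike of the handled_tier alone. Leave any orange look-alike of the tall_tier alone.

How it is judged:
By the outcome, as a careful person would: the job done as asked, in the order asked, and still so for the second after the job is handed in, with the robot touching nothing.
It also fails if it takes over 38 s, if anything falls off the work surface, if the arm or the gripper's body presses on something with over 40 N, if the wrist force passes 120 N, or if a joint passes its speed limit or range.

## Working session

There is one attempt and no reset: what is moved stays moved. The work goes in short steps, Python scripts to look and compute and a tool call to move; the robot and the scene stay as the last step left them, time stands still between calls to the robot, and variables do not carry over. Pictures are saved under pics/ and viewed, at most 10 in all, crops included, and the job is handed in when it is done.

Besides the shell and the picture viewer there is one more tool, called after "Call:" as name([rows], argument=value, ...), one row to a line, values as JSON. carry_out: Moves the arm, as the interface text tells. Its arguments: {"type":"object","properties":{"series":{"type":"array","items":{"type":"object","properties":{"delta_rot":{"type":"array","items":{"type":"number"}},"travel":{"type":"array","items":{"type":"number"}},"fingers":{"type":"number"}}}},"squeeze":{"type":"number"}},"required":["series"]}

```bash
mkdir -p pics; cat > h.py <<'E'
import numpy as np, cv2
from workcell import env
def ray(c,u,v,z,dist=None):
    M=np.array(c["world_from_camera"]); d=M[:3,:3]@np.array([(u-c["cx"])/c["fx"],-(v-c["cy"])/c["fy"],-1]); o=M[:3,3]
    return (o+d*(z-o[2])/d[2])
def proj(c,p):
    M=np.linalg.inv(np.array(c["world_from_camera"])); q=M[:3,:3]@np.array(p)+M[:3,3]
    return c["cx"]+c["fx"]*q[0]/-q[2], c["cy"]-c["fy"]*q[1]/-q[2]
def save(n,f):
    c=env.read_camera(n); cv2.imwrite(f,c["color"][:,:,::-1]); return c
E
python3 - <<'E'
from h import *
for n in("scene","side","wrist"):
    c=save(n,f"pics/{n}0.png"); print(n,{k:np.round(v,4).tolist() for k,v in c.items() if k!="color"})
a=cv2.imread("pics/scene0.png");b=cv2.imread("pics/side0.png")
print({k:np.round(v,3).tolist() for k,v in env.get_state().items()})
E
```

```text
scene {'fx': 450.1167, 'fy': 450.1167, 'cx': 322.2924, 'cy': 197.7036, 'world_from_camera': [[0.6894, -0.4385, 0.5766, 1.1281], [0.7244, 0.4175, -0.5486, -0.5734], [-0.0001, 0.7959, 0.6054, 0.6474], [0.0, 0.0, 0.0, 1.0]]}
side {'fx': 466.5519, 'fy': 466.5519, 'cx': 316.8089, 'cy': 193.586, 'world_from_camera': [[-0.9766, 0.1562, -0.1478, 0.3679], [-0.2146, -0.6626, 0.7176, 0.8636], [0.0142, 0.7325, 0.6806, 0.8977], [0.0, 0.0, 0.0, 1.0]]}
wrist {'fx': 357.696, 'fy': 357.696, 'cx': 316.652, 'cy': 202.6382, 'hand_eye': [[-0.0007, 0.9638, 0.2667, 0.068], [1.0, 0.0006, 0.0006, -0.0003], [0.0004, 0.2667, -0.9638, -0.1429], [0.0, 0.0, 0.0, 1.0]]}
{'clock': 0.15, 'joint_pos': [-0.14, 0.314, 0.045, 1.304, 0.0, 1.431], 'qvel': [0.001, -0.002, 0.003, 0.003, 0.002, 0.0], 'tau': [0.002, -48.107, 29.882, 0.014, -0.0, -0.0], 'tcp_pos': [0.575, 0.0, 0.231], 'orientation': [-0.001, 0.707, 0.707, -0.0], 'wrist_force': [-0.848, -0.059, -0.495], 'ft_torque': [0.034, 0.02, -0.047], 'grip_force': 0.0, 'finger_gap': 0.085}
```

View pics/scene0.png

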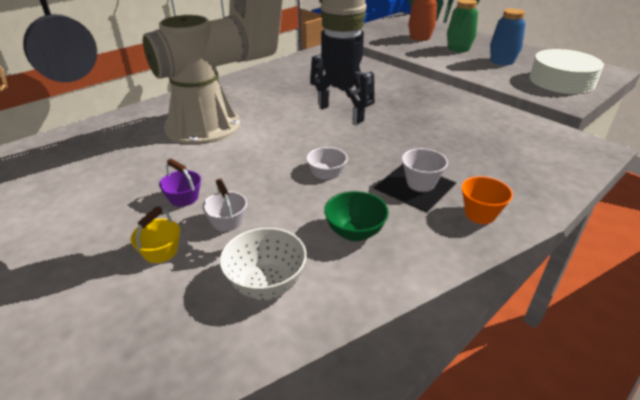

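View pics/side0.png

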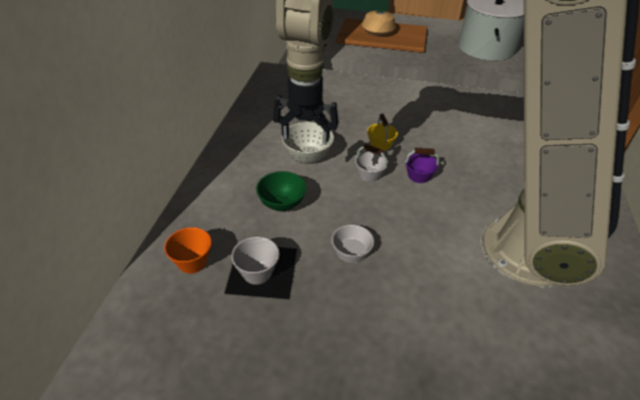

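The scene view shows the small tier at about (225,210) with its brown grip at (222,187). The tall tier is on the mat at (424,168), the bowl at (356,215) and the spare cup at (327,163). In the side view the small tier is at (372,163) and the tall tier at (256,258). Next I'll enlarge these and measure.

```bash
python3 - <<'E'
from h import *
a=cv2.imread("pics/scene0.png");b=cv2.imread("pics/side0.png")
f=lambda i,x,y:cv2.resize(i[y:y+60,x:x+80],(400,300),interpolation=cv2.INTER_CUBIC)
cv2.imwrite("pics/z0.png",np.vstack([np.hstack([f(a,185,173),f(a,384,140)]),np.hstack([f(b,332,130),f(b,216,230)])]))
S=env.read_camera("scene");D=env.read_camera("side")
# rough
print("small rim S",ray(S,225,206,.05),"D",ray(D,372,160,.05))
print("grip S",ray(S,222,187,.093),"D",ray(D,373,153,.093))
print("tall rim S",ray(S,424,162,.074),"D",ray(D,256,254,.074))
for n,c in(("S",S),("D",D)):
    hsv=cv2.cvtColor(c["color"],cv2.COLOR_RGB2HSV); V=hsv[...,2]
    m=(V<40).astype(np.uint8)
    k,l,st,ce=cv2.connectedComponentsWithStats(m)
    for i in range(1,k):
        if st[i,4]>25: print(n,st[i].tolist(),ce[i].round(1))
E
```

```text
small rim S [ 0.43674265 -0.20306174  0.05      ] D [ 0.42674059 -0.20670694  0.05      ]
grip S [ 0.42790598 -0.19793309  0.093     ] D [ 0.42508301 -0.18422418  0.093     ]
tall rim S [0.64635144 0.21478045 0.074     ] D [0.63791216 0.22374846 0.074     ]
S [40, 0, 9, 15, 61] [44.7  6.3]
S [311, 32, 62, 90, 2516] [340.7  69.6]
S [374, 167, 79, 44, 1273] [411.  190.4]
D [623, 0, 17, 61, 674] [630.5  29.1]
D [322, 5, 44, 36, 582] [335.5  18.7]
D [516, 32, 7, 19, 49] [520.2  42.2]
D [227, 64, 111, 77, 3606] [283.5  99. ]
D [618, 70, 14, 53, 497] [624.4  95.7]
D [504, 96, 19, 24, 230] [515.2 106.7]
D [380, 115, 8, 11, 45] [383.3 119.8]
D [614, 131, 12, 45, 359] [619.1 152.6]
D [219, 134, 20, 11, 70] [228.  138.1]
D [230, 135, 17, 16, 94] [238.5 143.2]
D [202, 141, 19, 19, 105] [209.6 149.4]
D [364, 144, 15, 9, 74] [370.8 148.1]
D [258, 178, 24, 26, 244] [266.3 192.1]
D [609, 183, 12, 54, 381] [614.4 206.7]
D [276, 195, 30, 16, 137] [291.4 204.9]
D [161, 205, 22, 18, 128] [171.  213.6]
D [207, 230, 29, 35, 461] [219.6 246.2]
D [225, 239, 75, 60, 1789] [268.3 277. ]
D [560, 263, 8, 5, 33] [563.4 265.2]
```

View pics/z0.png

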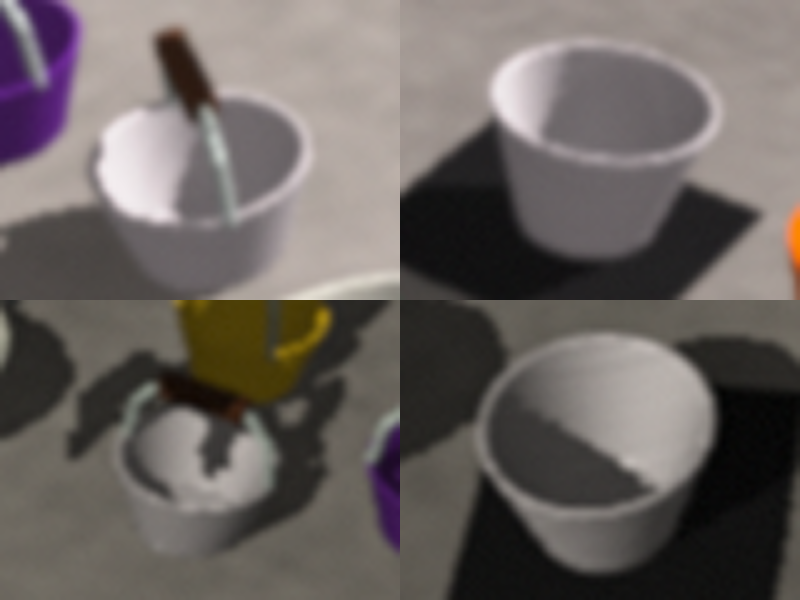

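```bash
cat > m.py <<'E'
from h import *
S=env.read_camera("scene");D=env.read_camera("side")
def circ(P):
    A=np.c_[2*P[:,:2],np.ones(len(P))];s=np.linalg.lstsq(A,(P[:,:2]**2).sum(1),rcond=None)[0]
    return s[:2].round(4),round(float(np.sqrt(s[2]+s[0]**2+s[1]**2)),4)
def pts(c,L,ox,oy,dx,dy,z): return np.array([ray(c,ox+(u-dx)/5-.4,oy+(v-dy)/5-.4,z) for u,v in L])
E
python3 - <<'E'
from m import *
print("tall S",circ(pts(S,[(490,92),(525,52),(600,38),(680,58),(721,112),(690,150),(610,165),(530,140)],384,140,400,0,.074)))
print("tall D",circ(pts(D,[(478,440),(510,370),(590,333),(670,350),(716,410),(690,490),(610,522),(520,500)],216,230,400,300,.074)))
print("small S",circ(pts(S,[(95,165),(110,125),(235,90),(290,112),(312,155),(280,200),(220,223),(140,205)],185,173,0,0,.05)))
print("small D",circ(pts(D,[(118,460),(130,425),(275,450),(260,490),(200,514),(150,500)],332,130,0,300,.05)))
g=pts(S,[(170,35),(207,110)],185,173,0,0,.093);print("grip S",g.round(4),g.mean(0).round(4),np.degrees(np.arctan2(*(g[1]-g[0])[1::-1])))
g=pts(D,[(162,385),(248,408)],332,130,0,300,.093);print("grip D",g.round(4),g.mean(0).round(4),np.degrees(np.arctan2(*(g[1]-g[0])[1::-1])))
E
```

```text
tall S (array([0.6406, 0.2259]), 0.0548)
tall D (array([0.6384, 0.2255]), 0.0548)
small S (array([ 0.4298, -0.1969]), 0.0465)
small D (array([ 0.4295, -0.1992]), 0.0468)
grip S [[ 0.3999 -0.188   0.093 ]
 [ 0.4561 -0.2069  0.093 ]] [ 0.428  -0.1975  0.093 ] -18.5872368493412
grip D [[ 0.4539 -0.2077  0.093 ]
 [ 0.4036 -0.1978  0.093 ]] [ 0.4287 -0.2028  0.093 ] 168.84891318340516
```

Both views agree to within a few millimetres: the small tier is at about (0.4295, -0.199) with the bar at -15°, and the tall tier at about (0.6395, 0.2257). I'll move above the small tier and turn the gripper by +75°.

Call:
carry_out([
  {"delta_rot":[0,0,0.87],"travel":[-0.39,-0.53,0],"fingers":-1},
  {"delta_rot":[0,0,0.87],"travel":[-0.39,-0.53,0],"fingers":-1},
  {"delta_rot":[0,0,0.87],"travel":[-0.39,-0.53,0],"fingers":-1},
  {"delta_rot":[0,0,0.87],"travel":[-0.39,-0.53,0],"fingers":-1},
  {"delta_rot":[0,0,0.87],"travel":[-0.39,-0.53,0],"fingers":-1},
], squeeze=40)

```text
clock: 0.98
tcp_pos: [0.5259, -0.0667, 0.2313]
orientation: [0.0, 0.537, 0.844, 0.0]
wrist_force: [0.1, 0.3, -0.4]
finger_gap: 0.0854
grip_force: 0.0
```

Call:
carry_out([
  {"delta_rot":[0,0,0.87],"travel":[-0.39,-0.53,0],"fingers":-1},
  {"delta_rot":[0,0,0.87],"travel":[-0.39,-0.53,0],"fingers":-1},
  {"delta_rot":[0,0,0.87],"travel":[-0.39,-0.53,0],"fingers":-1},
  {"delta_rot":[0,0,0.87],"travel":[-0.39,-0.53,0],"fingers":-1},
  {"delta_rot":[0,0,0.87],"travel":[-0.39,-0.53,0],"fingers":-1},
])

```text
clock: 1.6
tcp_pos: [0.4772, -0.1329, 0.2314]
orientation: [0.0, 0.342, 0.94, 0.0]
wrist_force: [0.7, -0.2, -0.2]
finger_gap: 0.0856
grip_force: 0.0
```

Call:
carry_out([
  {"delta_rot":[0,0,0.87],"travel":[-0.39,-0.53,0],"fingers":-1},
  {"delta_rot":[0,0,0.87],"travel":[-0.39,-0.53,0],"fingers":-1},
  {"delta_rot":[0,0,0.87],"travel":[-0.39,-0.53,0],"fingers":-1},
  {"delta_rot":[0,0,0.87],"travel":[-0.39,-0.53,0],"fingers":-0.3},
  {"delta_rot":[0,0,0.87],"travel":[-0.39,-0.53,0],"fingers":-0.3},
])

```text
clock: 2.22
tcp_pos: [0.4284, -0.1992, 0.2314]
orientation: [0.0, 0.131, 0.991, -0.0]
wrist_force: [0.2, -0.6, -0.3]
finger_gap: 0.0554
grip_force: 0.0
```

```bash
cat >> h.py <<'E'
from scipy.spatial.transform import Rotation as R
def wcam(f=None):
    s=env.get_state(); w,x,y,z=s["orientation"]; T=np.eye(4);T[:3,:3]=R.from_quat([x,y,z,w]).as_matrix();T[:3,3]=s["tcp_pos"]
    c=env.read_camera("wrist"); c["world_from_camera"]=T@np.array(c["hand_eye"])
    if f: cv2.imwrite(f,c["color"][:,:,::-1])
    return c,s,T
E
python3 - <<'E'
from h import *
c,s,T=wcam("pics/w1.png")
print(np.round(s["tcp_pos"],4),T.round(3),s["clock"],s["finger_gap"],np.round(s["joint_pos"],2))
print("grip expected px",proj(c,[.428,-.199,.093]))
h=cv2.cvtColor(c["color"],cv2.COLOR_RGB2HSV)
m=((h[...,0]<15)&(h[...,1]>90)&(h[...,2]<120)).astype(np.uint8)
k,l,st,ce=cv2.connectedComponentsWithStats(m)
for i in range(1,k):
    if st[i,4]>60:
        r=cv2.minAreaRect(np.argwhere(l==i)[:,::-1].astype(np.float32)); b=cv2.boxPoints(r)
        print(st[i].tolist(),r); 
        for z in (.1,): print(z,[ray(c,u,v,z)[:2].round(4).tolist() for u,v in [r[0],*b]])
E
```

```text
[ 0.4284 -0.1992  0.2314] [[-0.966  0.26   0.     0.428]
 [ 0.26   0.966 -0.    -0.199]
 [-0.     0.    -1.     0.231]
 [ 0.     0.     0.     1.   ]] 2.225 0.05539174034756236 [-0.61  0.11 -0.21  1.25  0.   -0.34]
grip expected px (np.float64(316.33842340161266), np.float64(190.3854021544906))
[214, 0, 39, 51, 1009] ((234.12933349609375, 22.301727294921875), (56.85569381713867, 19.4333553314209), 66.80140686035156)
0.1 [[0.295, -0.2225], [0.2781, -0.2314], [0.2769, -0.218], [0.3124, -0.2133], [0.3139, -0.2272]]
[308, 156, 19, 68, 1100] ((316.73480224609375, 189.53868103027344), (16.556032180786133, 67.64321899414062), 3.012787342071533)
0.1 [[0.4258, -0.1981], [0.4504, -0.2131], [0.3985, -0.1959], [0.4024, -0.1838], [0.4546, -0.2004]]
[102, 196, 61, 51, 1075] ((131.768310546875, 221.08538818359375), (16.71059226989746, 67.31089782714844), 51.34019088745117)
0.1 [[0.4122, -0.349], [0.417, -0.3787], [0.3952, -0.3239], [0.4074, -0.3199], [0.4299, -0.3752]]
```

View pics/w1.png

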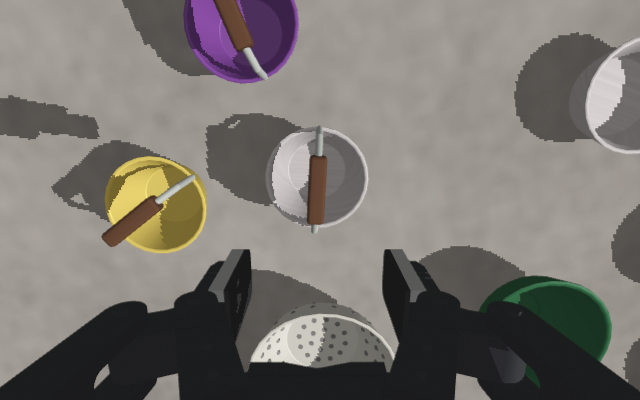

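The wrist view shows the small tier with its grip at (317,190). The bar is at about -18° and centred near (0.427, -0.1985), with the neighbours well clear. I'll trim by -0.05 rad and descend.

Call:
carry_out([
  {"delta_rot":[0,0,-0.5],"travel":[-0.05,0.02,-0.9],"fingers":-0.3},
  {"delta_rot":[0,0,0],"travel":[0,0,-0.9],"fingers":-0.3},
  {"delta_rot":[0,0,0],"travel":[0,0,-0.9],"fingers":-0.3},
  {"delta_rot":[0,0,0],"travel":[0,0,-0.9],"fingers":-0.3},
  {"delta_rot":[0,0,0],"travel":[0,0,-0.9],"fingers":-0.3},
])

```text
clock: 2.9
tcp_pos: [0.4278, -0.198, 0.1182]
orientation: [0.0, 0.158, 0.987, 0.0]
wrist_force: [0.3, -0.1, -0.4]
finger_gap: 0.0556
grip_force: 0.0
```

Call:
carry_out([
  {"delta_rot":[0,0,0],"travel":[0,0,-0.7],"fingers":-0.3},
  {"delta_rot":[0,0,0],"travel":[0,0,-0.7],"fingers":-0.3},
  {"delta_rot":[0,0,0],"travel":[0,0,-0.42],"fingers":-0.3},
  {"delta_rot":[0,0,0],"travel":[0,0,0],"fingers":-0.3},
])

```text
clock: 3.4
tcp_pos: [0.4272, -0.1978, 0.0728]
orientation: [-0.001, 0.157, 0.988, 0.0]
wrist_force: [-0.1, -0.5, 0.0]
finger_gap: 0.0553
grip_force: 0.0
```

Call:
carry_out([
  {"delta_rot":[0,0,0],"travel":[0,0,0],"fingers":0.2},
  {"delta_rot":[0,0,0],"travel":[0,0,0],"fingers":0.5},
  {"delta_rot":[0,0,0],"travel":[0,0,0],"fingers":1},
  {"delta_rot":[0,0,0],"travel":[0,0,0],"fingers":1},
  {"delta_rot":[0,0,0],"travel":[0,0,0],"fingers":1},
])

```text
clock: 4.03
tcp_pos: [0.428, -0.1987, 0.0739]
orientation: [0.001, 0.157, 0.988, -0.0]
wrist_force: [-0.1, -1.0, 5.0]
finger_gap: 0.0135
grip_force: 41.8
```

The bar is gripped, with a 13.5 mm gap. I'll lift gently and then higher.

Call:
carry_out([
  {"delta_rot":[0,0,0],"travel":[0,0,0.3],"fingers":1},
  {"delta_rot":[0,0,0],"travel":[0,0,0.7],"fingers":1},
  {"delta_rot":[0,0,0],"travel":[0,0,1],"fingers":1},
  {"delta_rot":[0,0,0],"travel":[0,0,1],"fingers":1},
  {"delta_rot":[0,0,0],"travel":[0,0,1],"fingers":1},
], squeeze=60)

```text
clock: 4.65
tcp_pos: [0.427, -0.1977, 0.1739]
orientation: [-0.001, 0.157, 0.988, 0.0]
wrist_force: [0.9, -0.9, -1.9]
finger_gap: 0.0131
grip_force: 59.4
```

Call:
carry_out([
  {"delta_rot":[0,0,0],"travel":[0,0,0.5],"fingers":1},
  {"delta_rot":[0,0,0],"travel":[0,0,0.3],"fingers":1},
  {"delta_rot":[0,0,0],"travel":[0,0,0],"fingers":1},
])

```text
clock: 5.03
tcp_pos: [0.4275, -0.1982, 0.1931]
orientation: [-0.0, 0.157, 0.988, 0.0]
wrist_force: [-0.5, 0.3, -1.4]
finger_gap: 0.0125
grip_force: 59.5
```

```bash
python3 - <<'E'
from h import *
c,s,T=wcam()
print(np.round(s["tcp_pos"],4),s["finger_gap"],s["grip_force"],np.round(s["wrist_force"],2),np.round(s["ft_torque"],3))
S=save("scene","pics/s2.png");D=save("side","pics/d2.png")
p=s["tcp_pos"]
a=S["color"];b=D["color"];L=[]
for C in(S,D):
    u,v=map(int,proj(C,[p[0],p[1],p[2]-.02])); print(u,v); i=C["color"][v-50:v+50,u-50:u+50,::-1]; L.append(cv2.resize(i,(400,400),interpolation=cv2.INTER_CUBIC))
cv2.imwrite("pics/z2.png",np.hstack(L))
E
```

```text
[ 0.4275 -0.1982  0.1931] 0.012539145845887811 59.537222385406494 [-0.46  0.3  -1.4 ] [-0.022  0.036 -0.026]
216 154
375 126
```

View pics/z2.png

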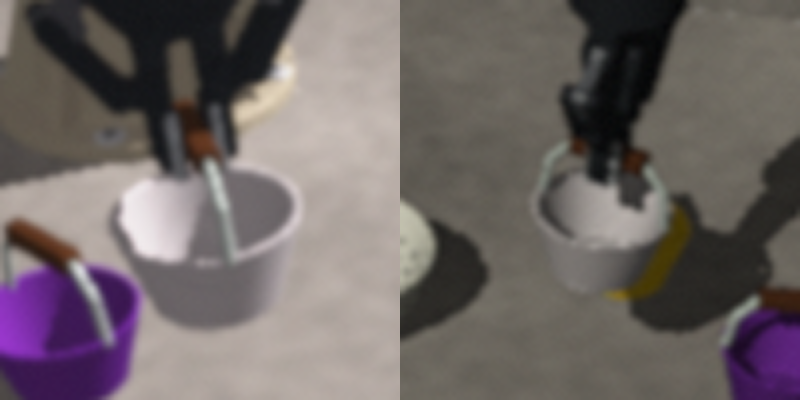

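The tier is held and hangs upright. I'll measure its offset from the TCP and any tilt.

```bash
python3 - <<'E'
from m import *
p4=lambda c,L,ox,oy,dx,z: np.array([ray(c,ox+(u-dx)/4-.4,oy+v/4-.4,z) for u,v in L])
for dz in(.1195,.116,.123):
  print(dz,"rim S",circ(p4(S,[(112,212),(140,175),(285,180),(302,208),(285,242),(225,264),(165,262),(125,242)],166,104,0,.05+dz)),
  "rim D",circ(p4(D,[(533,200),(545,228),(570,246),(610,250),(650,235),(671,205),(660,175)],325,76,400,.05+dz)))
print(env.get_state()["tcp_pos"])
E
```

```text
0.1195 rim S (array([ 0.4295, -0.1977]), 0.0487) rim D (array([ 0.429 , -0.2026]), 0.0509)
0.116 rim S (array([ 0.4244, -0.1949]), 0.049) rim D (array([ 0.4293, -0.2077]), 0.0511)
0.123 rim S (array([ 0.4346, -0.2004]), 0.0483) rim D (array([ 0.4288, -0.1974]), 0.0506)
[ 0.42712131 -0.19800711  0.19255355]
```

Call:
carry_out([
  {"delta_rot":[0,0,0],"travel":[0.15,0.3,0],"fingers":1},
  {"delta_rot":[0,0,0],"travel":[0.3,0.6,0],"fingers":1},
  {"delta_rot":[0,0,0],"travel":[0.4,0.8,0],"fingers":1},
  {"delta_rot":[0,0,0],"travel":[0.4,0.8,0],"fingers":1},
  {"delta_rot":[0,0,0],"travel":[0.4,0.8,0],"fingers":1},
])

```text
clock: 5.9
tcp_pos: [0.4694, -0.114, 0.1933]
orientation: [0.0, 0.157, 0.988, 0.0]
wrist_force: [-0.0, -1.3, -1.9]
finger_gap: 0.0128
grip_force: 59.5
```

Call:
carry_out([
  {"delta_rot":[0,0,0],"travel":[0.4,0.8,0],"fingers":1},
  {"delta_rot":[0,0,0],"travel":[0.4,0.8,0],"fingers":1},
  {"delta_rot":[0,0,0],"travel":[0.4,0.8,0],"fingers":1},
  {"delta_rot":[0,0,0],"travel":[0.4,0.8,0],"fingers":1},
  {"delta_rot":[0,0,0],"travel":[0.4,0.8,0],"fingers":1},
])

```text
clock: 6.52
tcp_pos: [0.5191, -0.0138, 0.1933]
orientation: [-0.0, 0.157, 0.988, 0.0]
wrist_force: [0.5, 0.1, -2.0]
finger_gap: 0.0129
grip_force: 59.5
```

Call:
carry_out([
  {"delta_rot":[0,0,0],"travel":[0.4,0.8,0],"fingers":1},
  {"delta_rot":[0,0,0],"travel":[0.4,0.8,0],"fingers":1},
  {"delta_rot":[0,0,0],"travel":[0.4,0.8,0],"fingers":1},
  {"delta_rot":[0,0,0],"travel":[0.4,0.8,0],"fingers":1},
  {"delta_rot":[0,0,0],"travel":[0.4,0.8,0],"fingers":1},
])

```text
clock: 7.15
tcp_pos: [0.5692, 0.0859, 0.1932]
orientation: [-0.0, 0.157, 0.988, 0.0]
wrist_force: [0.8, -0.2, -2.0]
finger_gap: 0.0127
grip_force: 59.5
```

Call:
carry_out([
  {"delta_rot":[0,0,0],"travel":[0.4,0.8,0],"fingers":1},
  {"delta_rot":[0,0,0],"travel":[0.4,0.8,0],"fingers":1},
  {"delta_rot":[0,0,0],"travel":[0.4,0.8,0],"fingers":1},
  {"delta_rot":[0,0,0],"travel":[0.4,0.8,0],"fingers":1},
  {"delta_rot":[0,0,0],"travel":[0.4,0.8,0],"fingers":1},
])

```text
clock: 7.78
tcp_pos: [0.6193, 0.1857, 0.1931]
orientation: [-0.0, 0.157, 0.988, 0.0]
wrist_force: [0.2, -0.0, -2.2]
finger_gap: 0.0131
grip_force: 59.5
```

Call:
carry_out([
  {"delta_rot":[0,0,0],"travel":[0.4,0.8,0],"fingers":1},
  {"delta_rot":[0,0,0],"travel":[0.4,0.8,0],"fingers":1},
  {"delta_rot":[0,0,0],"travel":[0.3,0.5,0],"fingers":1},
  {"delta_rot":[0,0,0],"travel":[0,0,0],"fingers":1},
  {"delta_rot":[0,0,0],"travel":[0,0,0],"fingers":1},
])

```text
clock: 8.4
tcp_pos: [0.646, 0.2367, 0.193]
orientation: [-0.0, 0.157, 0.988, -0.0]
wrist_force: [-0.0, 0.5, -1.6]
finger_gap: 0.0133
grip_force: 59.5
```

```bash
python3 - <<'E'
from h import *
c,s,T=wcam("pics/w3.png")
print(s["clock"],np.round(s["tcp_pos"],4),s["finger_gap"],s["grip_force"],np.round(s["wrist_force"],2))
S=env.read_camera("scene");D=env.read_camera("side")
p=s["tcp_pos"];L=[]
for C in(S,D):
    u,v=map(int,proj(C,[p[0],p[1],p[2]-.10])); print(u,v); i=C["color"][v-50:v+50,u-50:u+50,::-1]; L.append(cv2.resize(i,(400,400),interpolation=cv2.INTER_CUBIC))
cv2.imwrite("pics/z3.png",np.hstack(L))
E
```

```text
8.4 [0.646  0.2367 0.193 ] 0.013270628927903375 59.481550455093384 [-0.03  0.54 -1.56]
430 151
250 252
```

View pics/z3.png

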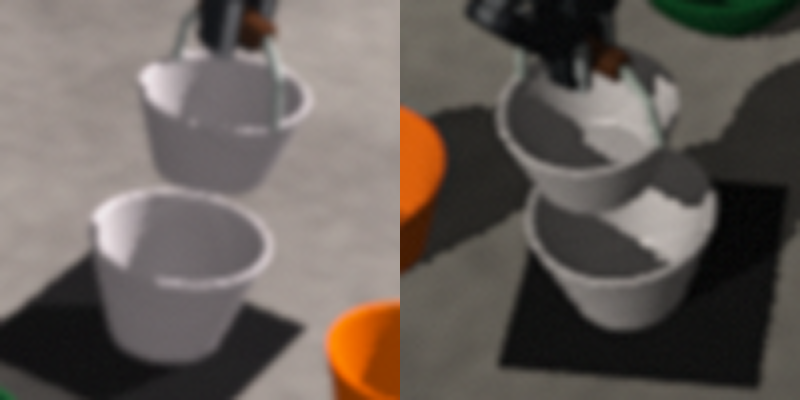

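The two crops show the small tier hanging level above the tall one. It is offset up and to the right, because my rows overshot by about 1 cm. I'll measure both rims relative to each other in the same frames.

```bash
python3 - <<'E'
from m import *
p4=lambda c,L,ox,oy,dx,z: np.array([ray(c,ox+(u-dx)/4-.4,oy+v/4-.4,z) for u,v in L])
print("tall S",circ(p4(S,[(92,228),(112,200),(175,187),(235,205),(273,245),(245,272),(190,286),(120,265)],380,101,0,.074)))
print("tall D",circ(p4(D,[(526,225),(545,260),(590,283),(640,282),(690,253),(717,205),(700,172)],200,202,400,.074)))
print("small S",circ(p4(S,[(138,76),(155,108),(185,128),(225,138),(285,127),(313,100),(298,73)],380,101,0,.1695)))
print("small D",circ(p4(D,[(498,100),(508,135),(550,172),(600,181),(650,163),(681,110)],200,202,400,.1695)))
E
```

```text
tall S (array([0.64  , 0.2261]), 0.0527)
tall D (array([0.6408, 0.2245]), 0.0529)
small S (array([0.65  , 0.2325]), 0.0493)
small D (array([0.6447, 0.2369]), 0.0484)
```

View pics/w3.png

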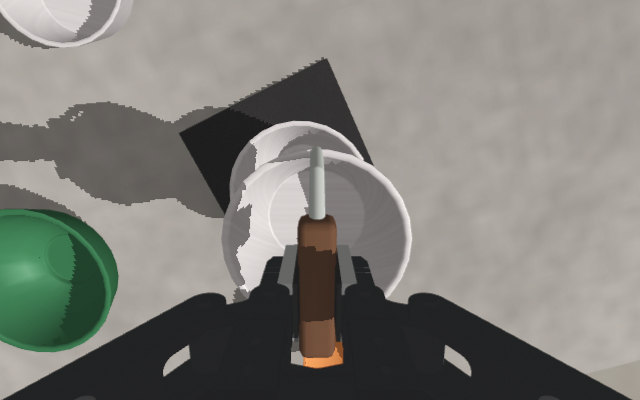

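The wrist view shows the small rim from (222,232) to (411,232) with its top at (317,150). The tall rim's arc shows from (230,180) through (300,122) to (360,145).

```bash
python3 - <<'E'
from h import *
from m import circ
c,s,T=wcam()
f=lambda L,z:circ(np.array([ray(c,u,v,z) for u,v in L]))
print(s["tcp_pos"])
def fr(L,z,r):
    from scipy.optimize import least_squares
    P=np.array([ray(c,u,v,z)[:2] for u,v in L]); return least_squares(lambda q:np.linalg.norm(P-q,axis=1)-r,P.mean(0)).x.round(4)
a=[(222,232),(232,195),(255,167),(290,152),(330,151),(375,165),(400,193),(411,232)]
b=[(230,180),(238,155),(262,133),(300,122),(335,128),(360,145)]
print("small",f(a,.1695),fr(a,.1695,.048)); print("tall",f(b,.074),fr(b,.074,.054))
E
```

```text
[0.64626039 0.23634333 0.19356424]
small (array([0.6455, 0.2368]), 0.0474) [0.6462 0.2366]
tall (array([0.6451, 0.2269]), 0.0578) [0.6404 0.2272]
```

Call:
carry_out([
  {"delta_rot":[0,0,0],"travel":[-0.24,-0.41,0],"fingers":1},
  {"delta_rot":[0,0,0],"travel":[0,0,-0.5],"fingers":1},
  {"delta_rot":[0,0,0],"travel":[0,0,-0.8],"fingers":1},
  {"delta_rot":[0,0,0],"travel":[0,0,-0.7],"fingers":1},
  {"delta_rot":[0,0,0],"travel":[0,0,-0.4],"fingers":1},
])

```text
clock: 9.43
tcp_pos: [0.6394, 0.2261, 0.1314]
orientation: [-0.001, 0.157, 0.988, -0.0]
wrist_force: [-0.2, -0.1, -1.0]
finger_gap: 0.0131
grip_force: 59.4
```

Call:
carry_out([
  {"delta_rot":[0,0,0],"travel":[0,0,-0.4],"fingers":1},
  {"delta_rot":[0,0,0],"travel":[0,0,-0.2],"fingers":1},
  {"delta_rot":[0,0,0],"travel":[0,0,0],"fingers":1},
])

```text
clock: 9.8
tcp_pos: [0.6402, 0.2265, 0.1181]
orientation: [-0.0, 0.157, 0.988, -0.0]
wrist_force: [-0.0, 0.2, -1.8]
finger_gap: 0.013
grip_force: 59.5
```

```bash
python3 - <<'E'
from h import *
c,s,T=wcam()
print(s["clock"],np.round(s["tcp_pos"],4),s["finger_gap"],s["grip_force"],np.round(s["wrist_force"],2))
S=env.read_camera("scene");D=env.read_camera("side")
p=s["tcp_pos"];L=[]
for C in(S,D):
    u,v=map(int,proj(C,[.64,.226,.07])); print(u,v); i=C["color"][v-30:v+30,u-40:u+40,::-1]; L.append(cv2.resize(i,(400,300),interpolation=cv2.INTER_CUBIC))
w=cv2.resize(c["color"][100:400,120:520,::-1],(400,300))
cv2.imwrite("pics/z4.png",np.vstack([np.hstack(L),np.hstack([w,w*0])]))
E
```

```text
9.8 [0.6402 0.2265 0.1181] 0.01300074724378112 59.45118427276611 [-0.03  0.21 -1.77]
424 160
254 255
```

View pics/z4.png

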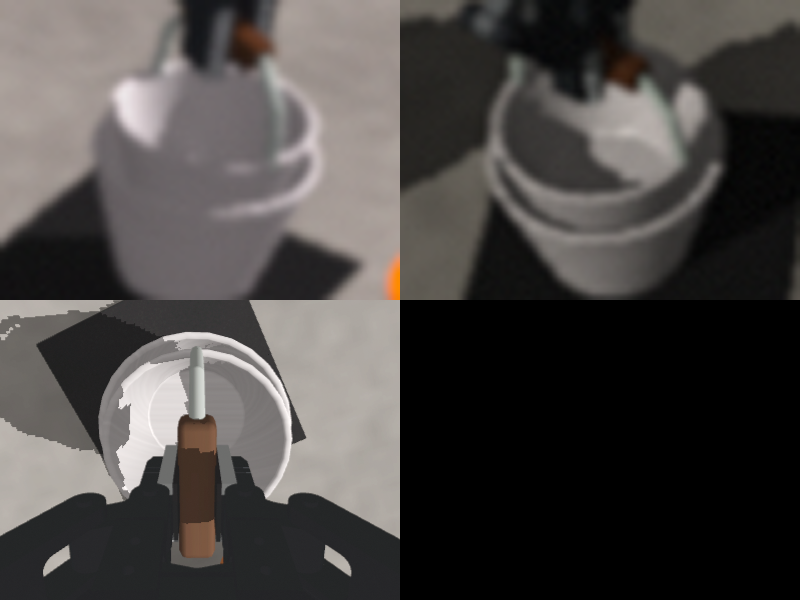

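The small tier is inside the mouth and not yet touching, with a force of -1.8 N (its own weight). The scene and side views put it about 2-3 mm too far in +x and 1-2 mm in +y. I'll check against the wrist rims.

```bash
python3 - <<'E'
from h import *
from m import circ,S,D
from scipy.optimize import least_squares
c,s,T=wcam()
def fr(c,L,z,r):
    P=np.array([ray(c,u,v,z)[:2] for u,v in L]); q=least_squares(lambda q:np.linalg.norm(P-q,axis=1)-r,P.mean(0)); return q.x.round(4),(q.fun*1e3).round(1)
W=lambda L:[(u+120,v-200) for u,v in L]
z=s["tcp_pos"][2]-.0735+.05
print("W tall",fr(c,W([(99,430),(110,385),(140,350),(195,333),(240,342),(275,370),(291,410)]),.074,.054))
print("W small",fr(c,W([(104,425),(150,362),(200,350),(240,358),(275,385),(291,440)]),z,.048))
a=lambda L:[(384+u/5-.4,130+v/5-.4) for u,v in L]; b=lambda L:[(214+(u-400)/5-.4,225+v/5-.4) for u,v in L]
print("S tall",fr(S,a([(96,135),(322,160),(310,190),(275,208),(220,215)]),.074,.054))
print("S small",fr(S,a([(112,92),(320,125),(312,145),(280,163),(230,168)]),z,.048))
print("D tall",fr(D,b([(488,165),(510,200),(550,228),(610,241),(680,218),(723,165)]),.074,.054))
print("D small",fr(D,b([(487,125),(500,165),(540,195),(590,207),(640,200)]),z,.048))
E
```

```text
W tall (array([0.6413, 0.2266]), array([ 0.2, -0.6, -0. , -0. ,  0.3,  0.3, -0.7]))
W small (array([0.6414, 0.2271]), array([-0.8, -0.3, -0.1,  0.4,  0.4, -1.4]))
S tall (array([0.642 , 0.2247]), array([-1.5, -0.8, -0.6, -0.5,  0.5]))
S small (array([0.6428, 0.2244]), array([ 0.8,  0.1,  0.5,  0.5, -0.4]))
D tall (array([0.6393, 0.222 ]), array([ 1.3, -1.2, -1.1,  1.2,  0.6, -0.7]))
D small (array([0.6413, 0.2279]), array([ 1.4, -0.2, -1.3,  0. ,  1.3]))
```

The mean offset is about 1 mm. I'll apply a small correction and lower slowly while watching the force.

Call:
carry_out([
  {"delta_rot":[0,0,0],"travel":[-0.03,-0.03,-0.15],"fingers":1},
  {"delta_rot":[0,0,0],"travel":[0,0,-0.15],"fingers":1},
  {"delta_rot":[0,0,0],"travel":[0,0,-0.12],"fingers":1},
  {"delta_rot":[0,0,0],"travel":[0,0,-0.1],"fingers":1},
  {"delta_rot":[0,0,0],"travel":[0,0,-0.08],"fingers":1},
], squeeze=40)

```text
clock: 10.72
tcp_pos: [0.6395, 0.2257, 0.1031]
orientation: [-0.0, 0.157, 0.988, 0.0]
wrist_force: [1.1, 0.2, -1.8]
finger_gap: 0.0131
grip_force: 59.5
```

Call:
carry_out([
  {"delta_rot":[0,0,0],"travel":[0,0,-0.06],"fingers":1},
  {"delta_rot":[0,0,0],"travel":[0,0,-0.06],"fingers":1},
  {"delta_rot":[0,0,0],"travel":[0,0,0],"fingers":1},
])

```text
clock: 11.1
tcp_pos: [0.6395, 0.2257, 0.1002]
orientation: [-0.0, 0.157, 0.988, 0.0]
wrist_force: [0.7, -0.0, -2.2]
finger_gap: 0.0128
grip_force: 59.5
```

Call:
carry_out([
  {"delta_rot":[0,0,0],"travel":[0,0,-0.05],"fingers":1},
  {"delta_rot":[0,0,0],"travel":[0,0,-0.03],"fingers":1},
  {"delta_rot":[0,0,0],"travel":[0,0,0],"fingers":1},
])

```text
clock: 11.48
tcp_pos: [0.6395, 0.2257, 0.0982]
orientation: [-0.0, 0.157, 0.988, 0.0]
wrist_force: [0.5, 0.2, -2.2]
finger_gap: 0.0131
grip_force: 59.5
```

Call:
carry_out([
  {"delta_rot":[0,0,0],"travel":[0,0,-0.04],"fingers":1},
  {"delta_rot":[0,0,0],"travel":[0,0,0],"fingers":1},
])

```text
clock: 11.72
tcp_pos: [0.6394, 0.2257, 0.0972]
orientation: [-0.0, 0.157, 0.988, -0.0]
wrist_force: [0.8, -0.6, -0.9]
finger_gap: 0.0129
grip_force: 59.5
```

Call:
carry_out([
  {"delta_rot":[0,0,0],"travel":[0,0,-0.03],"fingers":1},
  {"delta_rot":[0,0,0],"travel":[0,0,0],"fingers":1},
])

```text
clock: 11.98
tcp_pos: [0.6394, 0.2256, 0.0967]
orientation: [-0.0, 0.157, 0.988, -0.0]
wrist_force: [-1.0, -0.4, 0.1]
finger_gap: 0.0126
grip_force: 59.7
```

Contact is starting: the weight has come off at a height that matches the seat. I'll take one more tiny step to confirm.

Call:
carry_out([
  {"delta_rot":[0,0,0],"travel":[0,0,-0.02],"fingers":1},
  {"delta_rot":[0,0,0],"travel":[0,0,0],"fingers":1},
])

```text
clock: 12.22
tcp_pos: [0.6396, 0.2257, 0.0967]
orientation: [0.0, 0.157, 0.988, 0.0]
wrist_force: [-2.8, -1.2, 3.3]
finger_gap: 0.0129
grip_force: 60.2
```

It is firmly seated, with about 5 N of contact. I'll ease off the side and vertical load, then open slowly.

Call:
carry_out([
  {"delta_rot":[0,0,0],"travel":[-0.02,-0.01,0.015],"fingers":1},
  {"delta_rot":[0,0,0],"travel":[0,0,0],"fingers":1},
], squeeze=20)

```text
clock: 12.48
tcp_pos: [0.6393, 0.2256, 0.0966]
orientation: [0.0, 0.157, 0.988, 0.0]
wrist_force: [-0.9, -0.7, 3.1]
finger_gap: 0.0125
grip_force: 60.0
```

Call:
carry_out([
  {"delta_rot":[0,0,0],"travel":[0,0,0.02],"fingers":1},
  {"delta_rot":[0,0,0],"travel":[0,0,0],"fingers":1},
])

```text
clock: 12.72
tcp_pos: [0.6393, 0.2256, 0.0967]
orientation: [0.0, 0.157, 0.988, 0.0]
wrist_force: [1.1, -0.6, 0.0]
finger_gap: 0.0129
grip_force: 59.6
```

Call:
carry_out([
  {"delta_rot":[0,0,0],"travel":[0,0,0],"fingers":0.66},
  {"delta_rot":[0,0,0],"travel":[0,0,0],"fingers":0.55},
  {"delta_rot":[0,0,0],"travel":[0,0,0],"fingers":0.4},
  {"delta_rot":[0,0,0],"travel":[0,0,0],"fingers":0.1},
  {"delta_rot":[0,0,0],"travel":[0,0,0],"fingers":-0.1},
])

```text
clock: 13.35
tcp_pos: [0.6391, 0.2255, 0.097]
orientation: [0.0, 0.157, 0.988, 0.0]
wrist_force: [0.4, -0.2, -0.3]
finger_gap: 0.0468
grip_force: 0.0
```

```bash
python3 - <<'E'
from h import *
c,s,T=wcam()
print(s["clock"],np.round(s["tcp_pos"],4),s["finger_gap"],s["grip_force"],np.round(s["wrist_force"],2))
S=env.read_camera("scene");D=env.read_camera("side");L=[]
for C in(S,D):
    u,v=map(int,proj(C,[.64,.226,.07])); i=C["color"][v-30:v+30,u-40:u+40,::-1]; L.append(cv2.resize(i,(400,300),interpolation=cv2.INTER_CUBIC))
w=cv2.resize(c["color"][100:400,120:520,::-1],(400,300))
cv2.imwrite("pics/z5.png",np.vstack([np.hstack(L),np.hstack([w,w*0])]))
E
```

```text
13.35 [0.6391 0.2255 0.097 ] 0.0468147409439576 0.0 [ 0.37 -0.2  -0.27]
```

View pics/z5.png

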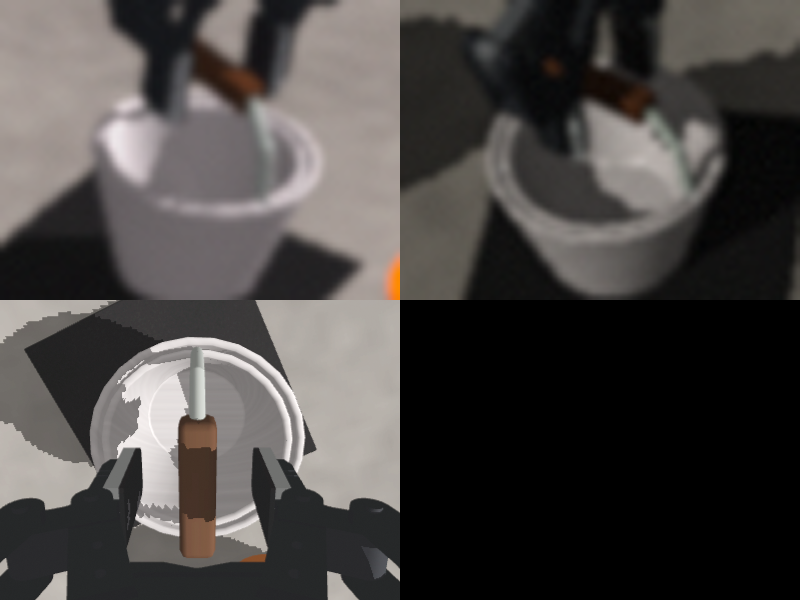

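The small tier sits concentric and level in the tall tier, and the fingers are clear on both sides of the grip. I'll rise straight up.

Call:
carry_out([
  {"delta_rot":[0,0,0],"travel":[0,0,0.3],"fingers":-0.1},
  {"delta_rot":[0,0,0],"travel":[0,0,0.7],"fingers":-0.1},
  {"delta_rot":[0,0,0],"travel":[0,0,1],"fingers":-0.1},
  {"delta_rot":[0,0,0],"travel":[0,0,1],"fingers":-0.1},
  {"delta_rot":[0,0,0],"travel":[0,0,1],"fingers":-0.1},
])

```text
clock: 14.12
tcp_pos: [0.6394, 0.2255, 0.1995]
orientation: [0.001, 0.157, 0.988, 0.0]
wrist_force: [1.3, 0.4, -0.9]
finger_gap: 0.0469
grip_force: 0.0
```

Call:
carry_out([
  {"delta_rot":[0,0,0],"travel":[0,0,0.5],"fingers":-0.1},
  {"delta_rot":[0,0,0],"travel":[0,0,0],"fingers":-0.1},
  {"delta_rot":[0,0,0],"travel":[0,0,0],"fingers":-0.1},
])

```text
clock: 14.5
tcp_pos: [0.6386, 0.2254, 0.2085]
orientation: [-0.001, 0.157, 0.988, -0.0]
wrist_force: [-0.7, 0.8, 0.3]
finger_gap: 0.0468
grip_force: 0.0
```

```bash
python3 - <<'E'
from h import *
c,s,T=wcam()
print(s["clock"],np.round(s["tcp_pos"],4),s["grip_force"],np.round(s["wrist_force"],2))
h=cv2.cvtColor(c["color"],cv2.COLOR_RGB2HSV)
m=((h[...,0]<15)&(h[...,1]>90)&(h[...,2]<150)).astype(np.uint8)
k,l,st,ce=cv2.connectedComponentsWithStats(m)
print([(st[i].tolist(),ray(c,*ce[i],.118).round(4)) for i in range(1,k) if st[i,4]>100])
print("expected grip px",proj(c,[.6395,.2256,.118]))
S=env.read_camera("scene");a=cv2.imread("pics/scene0.png")[:,:,::-1]
for x in(a,S["color"]):
    h=cv2.cvtColor(np.ascontiguousarray(x),cv2.COLOR_RGB2HSV);g=(h[180:250,310:400,0]>55)&(h[180:250,310:400,0]<85)&(h[180:250,310:400,1]>150); print("bowl",np.argwhere(g).mean(0),g.sum())
E
```

```text
14.5 [0.6386 0.2254 0.2085] 0.0 [-0.66  0.83  0.31]
[([308, 167, 20, 81, 1546], array([0.6381, 0.2265, 0.118 ])), ([322, 285, 66, 81, 2610], array([0.7365, 0.2291, 0.118 ]))]
expected grip px (np.float64(317.0333350057804), np.float64(208.8354455398563))
bowl [34.47763864 45.75581395] 2236
bowl [34.41618497 45.67363273] 2249
```

The grip stayed where it was released, and the bowl hasn't moved. Handing in.

```bash
python3 -c "
from workcell import env
print(env.hand_in())"
```

```text
the job is handed in; nothing more can be done
None
```

The job is handed in, with no verdict returned: the small tier is released upright in the tall tier on its mat, seated at about 5 N peak contact, the bowl is unmoved, and the clock read about 14.5 s.

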